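# Tip the standing test-kit box into the taped rectangle

### The arm

A 6-joint arm with a two-finger parallel gripper is mounted at the origin on a cart in front of the work surface, level with it; the furniture and walls round the work are solid. World frame = base frame: x ahead of the robot, y to its left, z up, the work surface at z = 0. Lengths are in mm, angles in rad, forces in N, time in s.
With the tool pointing down it reaches from about 325 to 900 mm from the base axis. Payload 6.1 kg.
Tool frame: the origin (TCP) lies on the centre line of the jaws, within the pads' length; the fingertips stand 19 mm ahead of it and the grasp point (between the pads) is the TCP; z points along the fingers, y is the line along which they close (so a half turn about z gives the same grasp; the last joint's range is limited). The gripper opens to 87 mm and grips with 3 to 60 N. Pads are 19 mm wide; open, the fingers measure 117 mm over their backs; the gripper's body (75 mm by 190 mm) begins 51 mm behind the grasp point.
Start: joints at [1.205, 0.22, 1.526, -0, 1.395, -0.126], TCP at [148.442, 607.109, 241.538] pointing down, gripper open.
Joint ranges: [-2.98, 2.98], [-0.91, 2.08], [0.09, 2.57], [-1.24, 4.39], [0.2, 2.65], [-2.68, 2.68]. Speed limits (rad/s): [2.57, 2.57, 3.01, 3.14, 3.14, 3.14].

### API

Orientations are given as a rotation vector (axis times angle).
In Python, from plant import get_obs, optics, ctrl gives the robot as it stands.
- The arm moves only by the tool carry_out, never from a script. Its argument "steps" is a list that holds one entry, the list of rows, each a list of 7 numbers: the shift along the tool's x, y, z scaled (see below), then the turn, a rotation vector about the tool's x, y, z scaled (see below), then the closure, from 0 (fully open) to 1 (shut). In form: [[[tx, ty, tz, wx, wy, wz, gripper], ...]]. A call has 1 to 5 rows; each row shifts and turns the commanded pose from where the row before left it, along the tool's axes as they then stand; what a row does not reach is not made up. The controller multiplies each number of a shift by 0.08 m and each number of a turn by 120 degrees. A row lasts 1/8 s, in which the tool goes at most 62.5 mm and 10.7 degrees, less where a joint would pass 70% of its speed; a pose out of reach is approached as far as the arm can. A call with a number of a shift or a turn outside -1 to 1 is refused whole. A call with a gripper value outside its range is refused whole. The fingers move at their own pace and stop on an object; the grip force is fixed at half the most. Time passes only in rows, so rows that do not move let the fingers close. It gives the time, the measured TCP pose, the force, the opening and the grip force at its end, in the units of the state.
- get_obs(): the state, without advancing time (a new reading comes with each control period).
- optics.get_image(name): name is "scene" or "top"; returns a dict with "image" (384x512x3 uint8, blue, green, red), "depth" (384x512 float32, mm along the optical axis (not along the pixel's ray), 0 where there is no reading), "vfov" (degrees; the focal length in pixels is half the picture's height over the tangent of half this angle, whatever the lens; pixels are square), "cx", "cy" (the principal point, pixels), "rvec" (rotation vector, rad) and "tvec" (3), from world to camera coordinates, as OpenCV has them. Camera axes: x right, y down, z forward; pixel columns grow to the right and rows downward; lengths in mm; the calibration is good to about 2 mm. A picture is of the moment at which its call begins.
- ctrl.finish_job(): hands the job in; it is judged then, once.
The state is a dict: "time": time; "q": joint angles; "joint_vel": joint speeds; "tau": joint torques, N m; "tcp_pos": TCP position; "tool_rot": TCP orientation; "ft_force": force on the tool from outside, world axes, zero at the start; "moment": the same for the moment, N m; "finger_gap": finger opening in mm; "finger_force": force on a finger pad.
Only numpy, scipy, OpenCV 4.12 (cv2) and the standard library are available. Lean on these libraries where they do the work, as an engineer would, in place of code of your own. Each camera call takes 0.05 s, during which the arm holds its last target. There are 200 camera calls.

### The job

The flat test-kit box stands on its end beside one end of the yellow taped rectangle: push it high up so that it topples over into the rectangle and lies flat on its broad face, then nudge it along with the fingertips until no part of it sticks out past the tape. Only push it, gently: never pinch, lift or carry it. Leave the gauze roll, the vials and the dropper bottle standing where they are, and finish with the hand clear of everything.

Things in the scene. Friction and masses are not known exactly. Their poses are not given: they have to be found in the camera images.
- kit_center (a point): Centre of the test-kit box, a white closed carton with red stripes, 92 mm wide, 34 mm thick, 152 mm long, about 130 g, loose. At the start it stands on end, a broad face towards the taped rectangle. Axes: x along the 92 mm width, y through the 34 mm thickness (level while it stands), z along the 152 mm length (up while it stands). Standing, its centre is 76 mm up; lying flat, 17 mm up.
- kit_foot (a point): Centre of the end on which the box stands at the start (76 mm from the centre, along -z of the box); it stands within about 0.1 rad of square to the rectangle, and tips past its balance once its top has moved about 35 mm. Axes as kit_center.
- kit_corner0 (a point): One corner of the broad outline of the box, half-way through its thickness: -46 mm along x and -76 mm along z from the box's centre. Axes as kit_center.
- kit_corner1 (a point): One corner of the broad outline of the box, half-way through its thickness: 46 mm along x and -76 mm along z from the box's centre. Axes as kit_center.
- kit_corner2 (a point): One corner of the broad outline of the box, half-way through its thickness: -46 mm along x and 76 mm along z from the box's centre. Axes as kit_center.
- kit_corner3 (a point): One corner of the broad outline of the box, half-way through its thickness: 46 mm along x and 76 mm along z from the box's centre. Axes as kit_center.
- tape_frame: Rectangle of yellow tape stuck flat on the table. Origin at its centre, y along its long side, x along its short side. Inside it measures 130 mm (x) by 190 mm (y); the tape is 12 mm wide, so 154 by 214 mm outside. The box stands beyond its +y or -y end (it varies), some 5 to 35 mm clear of the tape; the gauze roll beyond the other end.
- gauze_center (a point): Centre (54 mm up) of the white gauze roll, an upright cylinder 56 mm in diameter and 108 mm high, loose; stands beyond the end of the rectangle opposite to the box. Leave alone.
- amber_vial: Brown vial with white cap, 21 mm in diameter, 42 mm high, loose, origin at its underside; stands beyond the far long side of the rectangle. Leave alone.
- white_vial: White vial with a red band, 20 mm in diameter, 42 mm high, loose, origin at its underside; near the brown vial. Leave alone.
- dropper: Small dropper bottle with blue collar and black tip, 27 mm in diameter, 86 mm high, loose, origin at its underside; near the vials. Leave alone.
Mind the look-alikes: they are no part of the job. Leave any purple look-alike of the part that bears kit_center alone.

How it is judged (in metres and radians):
On the way:
1. the box lies on its broad face with its centre inside the taped rectangle ((angle between kit_center's own y axis and vertical below 0.06 rad or angle between kit_center's own y axis and vertical above 3.08 rad) and height (world z) of kit_center below 0.021 m and x of kit_center in the frame of tape_frame between -0.065 and 0.065 m and y of kit_center in the frame of tape_frame between -0.095 and 0.095 m), for 0.2 s.
At the end, for the whole second after the job is handed in: The box lies flat on a broad face on the table (within 0.06 rad), at rest, all four corners within the outer edge of the tape (1 mm grace); gauze roll, vials and dropper bottle still upright and within 20 mm of where they stood ((angle between kit_center's own y axis and vertical below 0.06 rad or angle between kit_center's own y axis and vertical above 3.08 rad) and height (world z) of kit_center below 0.021 m and x of kit_corner0 in the frame of tape_frame between -0.078 and 0.078 m and y of kit_corner0 in the frame of tape_frame between -0.108 and 0.108 m and x of kit_corner1 in the frame of tape_frame between -0.078 and 0.078 m and y of kit_corner1 in the frame of tape_frame between -0.108 and 0.108 m and x of kit_corner2 in the frame of tape_frame between -0.078 and 0.078 m and y of kit_corner2 in the frame of tape_frame between -0.108 and 0.108 m and x of kit_corner3 in the frame of tape_frame between -0.078 and 0.078 m and y of kit_corner3 in the frame of tape_frame between -0.108 and 0.108 m and linear speed of kit below 0.01 m/s and distance of each of gauze_center, amber_vial, white_vial, dropper from where it was at the start of the episode below 0.02 m and angle between each of gauze_center, amber_vial, white_vial, dropper's own z axis and vertical below 0.15 rad); the robot touches nothing.
It fails at once if the box is lifted off the table (height (world z) of kit_center above 0.092 m or height (world z) of kit_foot above 0.05 m or (angle between kit_center's own z axis and vertical above 1.45 rad and height (world z) of kit_center above 0.05 m)).
It fails at once if the box is pinched or pushed hard (over 20 N) (contact force between the fingers and kit above 20 N).
It fails at once if the box lies down with its centre outside the taped rectangle (angle between kit_center's own z axis and vertical above 1.45 rad and not (x of kit_center in the frame of tape_frame between -0.065 and 0.065 m and y of kit_center in the frame of tape_frame between -0.095 and 0.095 m)).
It fails at once if a bystander is knocked over or shoved (distance of any of gauze_center, amber_vial, white_vial, dropper from where it was at the start of the episode above 0.025 m or angle between any of gauze_center, amber_vial, white_vial, dropper's own z axis and vertical above 0.4 rad).
It also fails if it takes over 40 s, if anything falls off the work surface, if the arm or the gripper's body presses on something with over 40 N, if the wrist force passes 120 N, or if a joint passes its speed limit or range.

## Working session

There is one attempt and no reset: what is moved stays moved. The work goes in short steps, Python scripts to look and compute and a tool call to move; the robot and the scene stay as the last step left them, time stands still between calls to the robot, and variables do not carry over. Pictures are saved under pics/ and viewed, at most 10 in all, crops included, and the job is handed in when it is done.

Besides the shell and the picture viewer there is one more tool, called after "Emit:" as a command line: name --argument value ..., lists and objects as JSON in quotes. carry_out: Moves the arm, as the interface text tells. Its arguments: {"type":"object","properties":{"steps":{"type":"array","items":{"type":"array","items":{"type":"array","items":{"type":"number","minimum":-1,"maximum":1}}}}},"required":["steps"]}

```bash
mkdir -p pics; cat > h.py <<'E'
import numpy as np, cv2
from plant import get_obs, optics, ctrl
def grab(n):
    d=optics.get_image(n); d['f']=d['image'].shape[0]/2/np.tan(np.radians(d['vfov'])/2)
    d['R']=cv2.Rodrigues(np.array(d['rvec'],float))[0]; d['t']=np.array(d['tvec'],float).ravel(); return d
def onz(d,u,v,z):
    r=d['R'].T@np.array([(u-d['cx'])/d['f'],(v-d['cy'])/d['f'],1]); c=-d['R'].T@d['t']
    return c+r*(z-c[2])/r[2]
def cloud(d):
    v,u=np.indices(d['depth'].shape); Z=d['depth']
    P=np.stack([(u-d['cx'])/d['f']*Z,(v-d['cy'])/d['f']*Z,Z],-1)-d['t']
    W=P@d['R']; W[Z==0]=np.nan; return W
E
python3 - <<'E'
from h import *
for n in('scene','top'):
    d=grab(n); cv2.imwrite(f'pics/{n}0.png',d['image']); np.savez(f'{n}0.npz',**d)
    print(n,-d['R'].T@d['t'],d['f'])
print(get_obs())
E
```

```text
scene [180.33139535 510.46615504 587.32672329] 401.28092717541693
top [527.72279617 -25.70140572 949.35777763] 370.44648381051314
{'time': 0.1, 'q': array([ 1.20488921e+00,  2.21155416e-01,  1.52749524e+00, -3.73354945e-05,
        1.39470946e+00, -1.26092010e-01]), 'joint_vel': array([ 0.00088201, -0.00219551, -0.00129173,  0.00045099,  0.00042846,
        0.00148055]), 'tau': array([ 8.06771004e-04, -4.95950925e+01, -3.88518548e+01,  7.01086340e-02,
        5.15239045e-02, -7.62596574e-05]), 'tcp_pos': array([148.2712327 , 606.61218379, 240.54235174]), 'tool_rot': array([-3.75741030e-01, -3.11864321e+00,  2.70644922e-03]), 'ft_force': array([-0.17526153,  0.30751156,  0.41362495]), 'moment': array([ 0.03517487, -0.00149231,  0.01351233]), 'finger_force': 0.0, 'finger_gap': 86.89866665850224}
```

View pics/scene0.png

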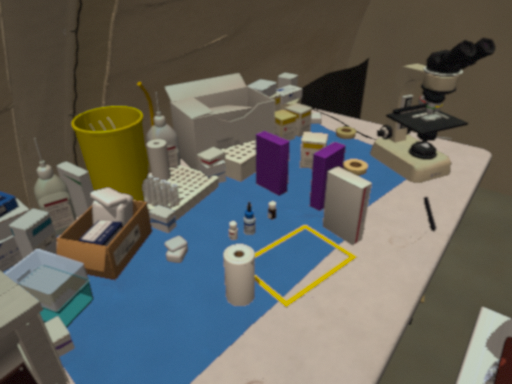

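View pics/top0.png

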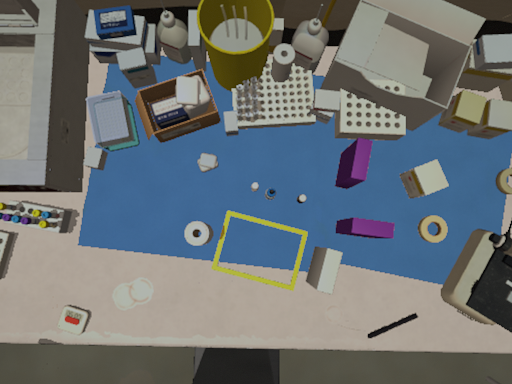

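The top view shows the tape corners near (230,213), (307,233), (293,288), (214,267), the box at about (325,270) and the gauze at (197,233). Purple look-alikes stand near (365,229) and (354,163).

```bash
python3 - <<'E'
from h import *
d=dict(np.load('top0.npz')); W=cloud(d); im=d['image']
cv2.imwrite('pics/crop.png',cv2.resize(im[175:305,180:410],None,fx=3.4,fy=3.4,interpolation=cv2.INTER_CUBIC))
hsv=cv2.cvtColor(im,cv2.COLOR_BGR2HSV)
m=cv2.inRange(hsv,(22,120,90),(36,255,255)); m[:195]=0;m[305:]=0;m[:,:200]=0;m[:,320:]=0
v,u=np.nonzero(m); P=np.array([onz(d,a,b,0)[:2] for a,b in zip(u,v)],np.float32)
r=cv2.minAreaRect(P); print('tape',r, cv2.boxPoints(r))
sel=(W[...,2]>146)&(W[...,2]<160)&(W[...,0]>330)&(W[...,0]<560)&(W[...,1]<-20)&(W[...,1]>-260)
n,l=cv2.connectedComponents(sel.astype(np.uint8))
for i in range(1,n):
    Q=W[l==i]
    if len(Q)>30: r=cv2.minAreaRect(Q[:,:2].astype(np.float32)); print('top',len(Q),r,cv2.boxPoints(r),Q[:,2].mean(),im[l==i].mean(0))
for nm,(u,v) in dict(gauze=(197,233),wv=(255,187),dr=(271,194),av=(302,199)).items():
    print(nm,W[v-2:v+3,u-2:u+3].reshape(-1,3).max(0),np.nanmedian(W[v-2:v+3,u-2:u+3].reshape(-1,3),0))
# objects above 20 near x 300-600
E
```

```text
tape ((493.02294921875, -59.082923889160156), (212.32638549804688, 152.3179931640625), 76.82440185546875) [[ 394.67035  -145.0921  ]
 [ 542.9787   -179.81088 ]
 [ 591.37555    26.926254]
 [ 443.0672     61.645035]]
top 41 ((551.0198974609375, -255.00099182128906), (17.27155303955078, 8.091493606567383), 1.3576395511627197) [[ 542.29065 -251.16098]
 [ 542.4824  -259.2502 ]
 [ 559.74915 -258.841  ]
 [ 559.5574  -250.75177]] 151.30346862746038 [121.65853659  52.56097561 112.26829268]
top 718 ((459.6103820800781, -204.18878173828125), (34.86402130126953, 92.13833618164062), 76.04610443115234) [[ 410.6971  -209.99721]
 [ 500.1165  -232.21553]
 [ 508.52365 -198.38036]
 [ 419.10428 -176.16203]] 152.48112356994574 [166.76183844 177.6908078  173.19220056]
gauze [536.05331921  97.3862306   79.96569846] [530.7651723   96.27860502  36.85721088]
wv [652.81293497 -36.43595945  46.20913016] [647.66999045 -41.49730293  42.28678963]
dr [634.18352361 -75.34095261  81.33781122] [629.49975406 -80.27834556  61.27294074]
av [ 626.93977979 -153.29670619   44.99220148] [ 621.63584766 -158.29587261   43.03634158]
```

View pics/crop.png

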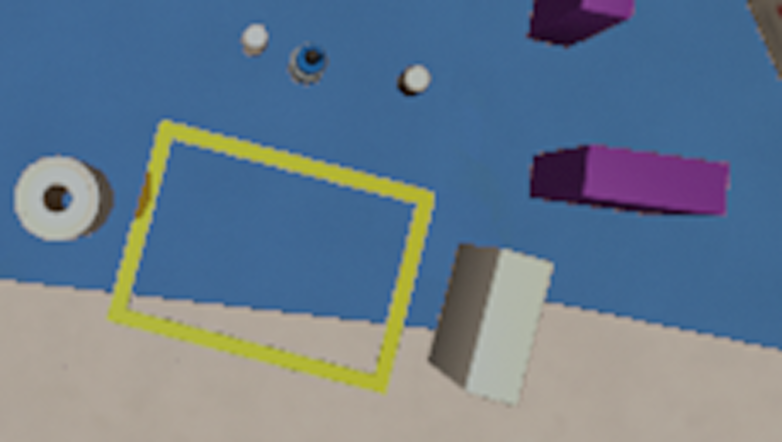

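Tape centre is (493,-59) and its long axis runs along (0.23,0.97). The box is square to it and centred laterally, and stands beyond the -y end. The tool's y axis already points along the push direction, so I'll approach with the fingers shut.

Emit:
carry_out --steps '[[[-0.425, -0.47, 0, 0, 0, 0, 1], [-0.425, -0.47, 0, 0, 0, 0, 1], [-0.425, -0.47, 0, 0, 0, 0, 1], [-0.425, -0.47, 0, 0, 0, 0, 1]]]'

```text
time: 0.6
tcp_pos: [245.2, 427.1, 241.1]
tool_rot: [-0.375, -3.119, 0.001]
ft_force: [1.8, 0.1, -0.5]
finger_gap: 55.0
finger_force: 0.0
```

Emit:
carry_out --steps '[[[-0.425, -0.47, 0, 0, 0, 0, 1], [-0.425, -0.47, 0, 0, 0, 0, 1], [-0.425, -0.47, 0, 0, 0, 0, 1], [-0.425, -0.47, 0, 0, 0, 0, 1]]]'

```text
time: 1.1
tcp_pos: [341.5, 248.8, 241.3]
tool_rot: [0.375, 3.119, -0.0]
ft_force: [1.2, 0.6, -0.7]
finger_gap: 14.9
finger_force: 0.0
```

Emit:
carry_out --steps '[[[-0.28, -0.59, 0, 0, 0, 0, 1], [-0.28, -0.59, 0, 0, 0, 0, 1], [-0.28, -0.59, 0, 0, 0, 0, 1], [-0.28, -0.59, 0, 0, 0, 0, 1], [-0.28, -0.59, 0, 0, 0, 0, 1]]]'

```text
time: 1.72
tcp_pos: [393.9, -7.2, 241.5]
tool_rot: [0.376, 3.119, 0.0]
ft_force: [1.6, 0.7, 0.6]
finger_gap: 0.7
finger_force: 0.0
```

```bash
python3 - <<'E'
from h import *
d=dict(np.load('top0.npz')); W=cloud(d)
sel=(W[...,2]>120)&(W[...,0]>400)&(W[...,0]<680)&(W[...,1]<-200)&(W[...,1]>-420)
n,l=cv2.connectedComponents(sel.astype(np.uint8))
for i in range(1,n):
    Q=W[l==i]
    if len(Q)>30: print(len(Q),Q.min(0),Q.max(0))
o=get_obs(); print(o['time'],o['tcp_pos'],o['tool_rot'],o['finger_gap'],o['ft_force'])
E
```

```text
205 [ 657.822967   -285.12327191  120.79878292] [ 679.95569278 -248.39377706  156.06438441]
750 [ 533.71502095 -344.47069542  120.32039691] [ 576.10311809 -250.95555195  156.39380151]
436 [ 411.68869459 -230.39576896  148.69879617] [ 506.73955037 -200.10988526  156.18338322]
1.725 [393.8736528   -7.19443138 241.45589665] [3.75855252e-01 3.11859080e+00 1.55590317e-04] 0.7077698727846536 [1.64285067 0.6753713  0.56579052]
```

Emit:
carry_out --steps '[[[-0.28, -0.59, 0, 0, 0, 0, 1], [-0.28, -0.59, 0, 0, 0, 0, 1], [-0.28, -0.59, 0, 0, 0, 0, 1], [-0.28, -0.59, 0, 0, 0, 0, 1], [-0.28, -0.59, 0, 0, 0, 0, 1]]]'

```text
time: 2.35
tcp_pos: [446.6, -263.1, 241.2]
tool_rot: [-0.376, -3.119, -0.001]
ft_force: [0.4, 0.1, -0.1]
finger_gap: 0.8
finger_force: 0.0
```

Emit:
carry_out --steps '[[[0, 0, 0.4, 0, 0, 0, 1], [0, 0, 0.4, 0, 0, 0, 1], [0, 0, 0.4, 0, 0, 0, 1], [0, 0, 0, 0, 0, 0, 1]]]'

```text
time: 2.85
tcp_pos: [444.6, -259.8, 142.5]
tool_rot: [-0.375, -3.113, -0.006]
ft_force: [-0.0, 0.2, 0.0]
finger_gap: 0.4
finger_force: 0.0
```

```bash
python3 - <<'E'
from h import *
d=grab('scene'); cv2.imwrite('pics/s1.png',cv2.resize(d['image'][80:280,210:440],None,fx=3,fy=3))
E
```

```text
(no output)
```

View pics/s1.png

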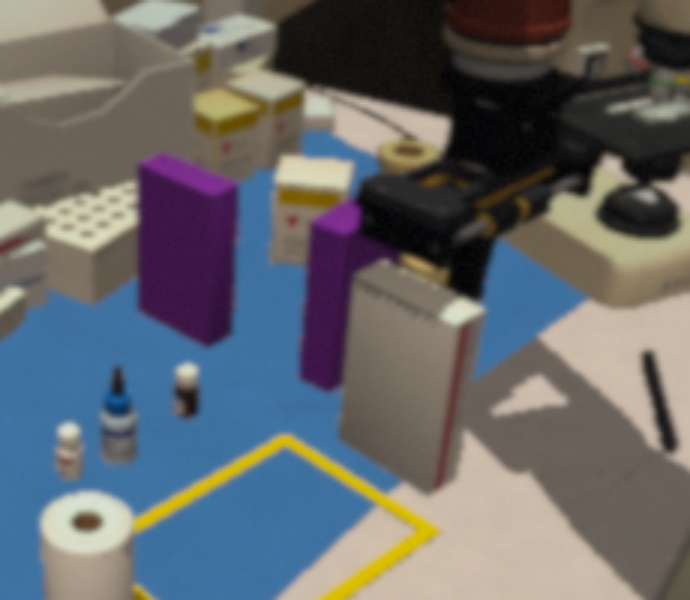

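The hand (crop ~ (440,230)) sits behind the top of the box, clear of the purple ones. Now the push.

Emit:
carry_out --steps '[[[0, 0.06, 0, 0, 0, 0, 1], [0, 0.06, 0, 0, 0, 0, 1], [0, 0.06, 0, 0, 0, 0, 1], [0, 0.06, 0, 0, 0, 0, 1], [0, 0.06, 0, 0, 0, 0, 1]]]'

```text
time: 3.52
tcp_pos: [452.5, -237.7, 145.7]
tool_rot: [0.375, 3.119, -0.0]
ft_force: [-0.4, 0.5, 0.7]
finger_gap: 0.5
finger_force: 0.0
```

Emit:
carry_out --steps '[[[0, 0.06, 0, 0, 0, 0, 1], [0, 0.06, 0, 0, 0, 0, 1], [0, 0.06, 0, 0, 0, 0, 1], [0, 0.06, 0, 0, 0, 0, 1], [0, 0.06, 0, 0, 0, 0, 1]]]'

```text
time: 4.15
tcp_pos: [458.2, -214.4, 145.5]
tool_rot: [-0.376, -3.119, -0.0]
ft_force: [0.4, -0.2, 0.1]
finger_gap: 0.5
finger_force: 0.1
```

```bash
python3 - <<'E'
from h import *
d=grab('scene'); cv2.imwrite('pics/s2.png',cv2.resize(d['image'][80:320,180:440],None,fx=2.4,fy=2.4))
E
```

```text
(no output)
```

View pics/s2.png

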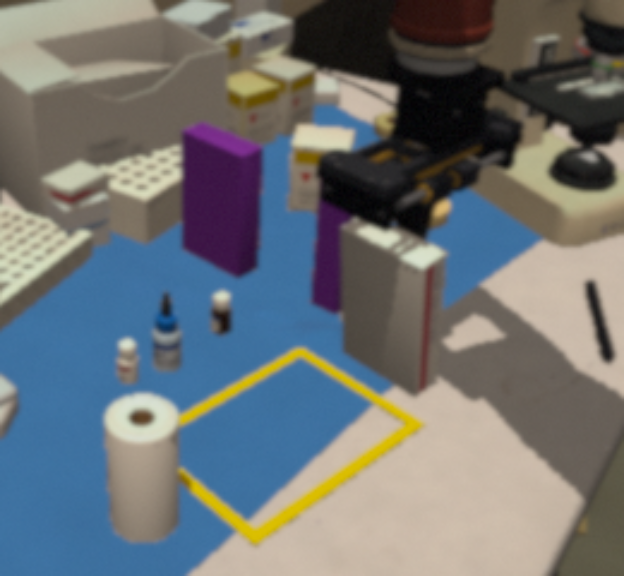

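The box is tilting forward, with its foot (415,390) still clear of the tape. I'll keep pushing.

Emit:
carry_out --steps '[[[0, 0.06, 0, 0, 0, 0, 1], [0, 0.06, 0, 0, 0, 0, 1], [0, 0.06, 0, 0, 0, 0, 1], [0, 0.06, 0, 0, 0, 0, 1], [0, 0.05, 0, 0, 0, 0, 1]]]'

```text
time: 4.82
tcp_pos: [463.7, -191.9, 145.5]
tool_rot: [-0.376, -3.119, -0.0]
ft_force: [0.4, 0.0, 0.2]
finger_gap: 0.3
finger_force: 0.0
```

Emit:
carry_out --steps '[[[0, 0.0, 0, 0, 0, 0, 1], [0, 0, 0, 0, 0, 0, 1], [0, 0, 0, 0, 0, 0, 1], [0, 0, 0, 0, 0, 0, 1]]]'

```text
time: 5.32
tcp_pos: [463.6, -192.4, 145.5]
tool_rot: [-0.376, -3.119, 0.0]
ft_force: [-0.1, -0.4, 0.8]
finger_gap: 0.5
finger_force: 0.0
```

```bash
python3 - <<'E'
from h import *
d=grab('scene'); cv2.imwrite('pics/s3.png',cv2.resize(d['image'][80:320,180:440],None,fx=2.4,fy=2.4))
E
```

```text
(no output)
```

View pics/s3.png

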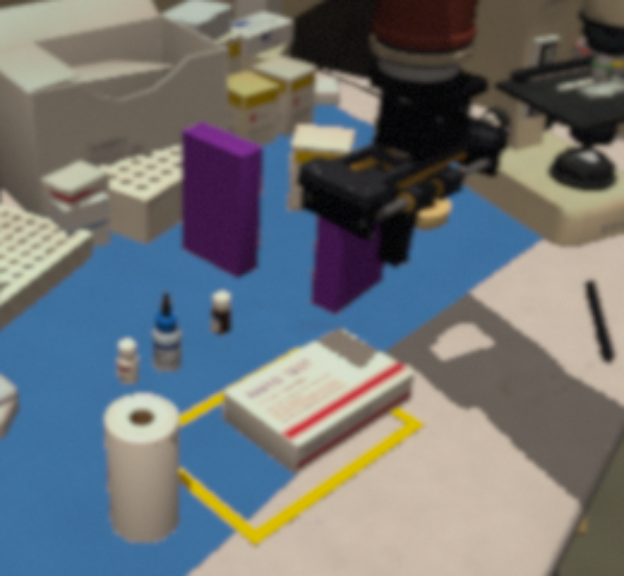

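The box toppled and lies flat inside the tape, with its rear end around (370,345) past the far tape edge. I'll measure its pose while backing off.

```bash
cat > m.py <<'E'
from h import *
c=np.array([493.,-59.1]); Y=np.array([.2278,.9737]); X=np.array([Y[1],-Y[0]])
for n in('scene','top'):
    d=grab(n); W=cloud(d); L=np.stack([(W[...,:2]-c)@X,(W[...,:2]-c)@Y],-1)
    s=(W[...,2]>27)&(W[...,2]<41)&(abs(L[...,0])<95)&(L[...,1]>-180)&(L[...,1]<112)
    k,l,st,_=cv2.connectedComponentsWithStats(s.astype(np.uint8)); i=1+st[1:,4].argmax()
    Q=L[l==i].astype(np.float32); r=cv2.minAreaRect(Q); print(n,len(Q),r,cv2.boxPoints(r).round(1).tolist(),np.nanmedian(W[l==i][:,2]))
o=get_obs(); p=o['tcp_pos'][:2]-c; print(o['time'],'tcp tape',p@X,p@Y,o['tcp_pos'])
E
python3 m.py
```

```text
scene 2097 ((-0.769378662109375, -50.623008728027344), (154.3453826904297, 93.63187408447266), 89.14151763916016) [[-48.70000076293945, -127.0999984741211], [44.900001525878906, -128.5], [47.20000076293945, 25.799999237060547], [-46.400001525878906, 27.200000762939453]] 34.482662986920246
top 1443 ((2.3600234985351562, -49.53950500488281), (151.38088989257812, 92.30168151855469), 89.10497283935547) [[-45.0, -124.5], [47.29999923706055, -125.9000015258789], [49.70000076293945, 25.399999618530273], [-42.599998474121094, 26.899999618530273]] 34.946319682344274
5.475 tcp tape 1.7355486640021098 -136.39368666166007 [ 463.61896739 -192.30395135  145.55773273]
```

Emit:
carry_out --steps '[[[0, -0.25, 0, 0, 0, 0, 1], [0, -0.25, 0, 0, 0, 0, 1], [0, 0, 0.5, 0, 0, 0, 1], [0, 0, 0.5, 0, 0, 0, 1], [0, 0, 0.4, 0, 0, 0, 1]]]'

```text
time: 6.1
tcp_pos: [453.5, -231.5, 32.0]
tool_rot: [-0.377, -3.118, -0.001]
ft_force: [0.2, 0.1, 0.1]
finger_gap: 0.3
finger_force: 0.0
```

Emit:
carry_out --steps '[[[0, 0, 0, 0, 0, 0, 1], [0, 0.1, 0, 0, 0, 0, 1], [0, 0.1, 0, 0, 0, 0, 1], [0, 0.06, 0, 0, 0, 0, 1], [0, 0.06, 0, 0, 0, 0, 1]]]'

```text
time: 6.72
tcp_pos: [460.8, -206.0, 34.3]
tool_rot: [0.375, 3.118, -0.001]
ft_force: [0.5, 0.4, -1.1]
finger_gap: 0.5
finger_force: 0.0
```

Emit:
carry_out --steps '[[[0, 0.05, 0, 0, 0, 0, 1], [0, 0.05, 0, 0, 0, 0, 1], [0, 0.05, 0, 0, 0, 0, 1], [0, 0.05, 0, 0, 0, 0, 1], [0, 0.05, 0, 0, 0, 0, 1]]]'

```text
time: 7.35
tcp_pos: [464.9, -186.6, 33.5]
tool_rot: [-0.376, -3.119, 0.0]
ft_force: [-0.5, -1.4, 0.1]
finger_gap: 0.6
finger_force: 0.3
```

Emit:
carry_out --steps '[[[0, 0.05, 0, 0, 0, 0, 1], [0, 0.05, 0, 0, 0, 0, 1], [0, 0.05, 0, 0, 0, 0, 1], [0, 0.05, 0, 0, 0, 0, 1], [0, 0.05, 0, 0, 0, 0, 1]]]'

```text
time: 7.98
tcp_pos: [469.8, -167.1, 33.5]
tool_rot: [-0.376, -3.119, -0.0]
ft_force: [0.2, -0.6, -0.9]
finger_gap: 0.7
finger_force: 0.3
```

```bash
python3 m.py
```

```text
scene 2127 ((-0.8230705261230469, -35.10228729248047), (172.744140625, 93.96488189697266), 89.28042602539062) [[-48.900001525878906, -120.9000015258789], [45.099998474121094, -122.0999984741211], [47.20000076293945, 50.70000076293945], [-46.70000076293945, 51.900001525878906]] 34.475502008683485
top 1291 ((2.244476318359375, -24.225204467773438), (151.26136779785156, 92.30774688720703), 89.38114929199219) [[-44.70000076293945, -99.4000015258789], [47.599998474121094, -100.30000305175781], [49.20000076293945, 50.900001525878906], [-43.099998474121094, 51.900001525878906]] 34.987555811654396
8.075 tcp tape 1.9528436208554822 -110.24128035121784 [ 469.78816108 -166.88845994   33.55032951]
```

Centre is at -25 and pushing cleanly; another 24 mm centres it.

Emit:
carry_out --steps '[[[0, 0.06, 0, 0, 0, 0, 1], [0, 0.06, 0, 0, 0, 0, 1], [0, 0.06, 0, 0, 0, 0, 1], [0, 0.06, 0, 0, 0, 0, 1], [0, 0.06, 0, 0, 0, 0, 1]]]'

```text
time: 8.7
tcp_pos: [475.5, -143.8, 33.6]
tool_rot: [0.376, 3.119, -0.0]
ft_force: [-0.2, -1.2, 0.1]
finger_gap: 0.7
finger_force: 0.6
```

Emit:
carry_out --steps '[[[0, -0.3, 0, 0, 0, 0, 1], [0, -0.5, 0, 0, 0, 0, 1], [0, -0.2, -0.5, 0, 0, 0, 1], [0, 0, -0.6, 0, 0, 0, 1], [0, 0, -0.6, 0, 0, 0, 1]]]'

```text
time: 9.32
tcp_pos: [456.0, -221.5, 170.6]
tool_rot: [-0.377, -3.118, -0.001]
ft_force: [0.5, 0.2, 0.8]
finger_gap: 0.3
finger_force: 0.0
```

Emit:
carry_out --steps '[[[0, 0, 0, 0, 0, 0, 1], [0, 0, 0, 0, 0, 0, 1]]]'

```text
time: 9.57
tcp_pos: [456.1, -221.2, 168.9]
tool_rot: [-0.375, -3.119, -0.001]
ft_force: [-0.5, 1.0, -0.0]
finger_gap: 0.5
finger_force: 0.0
```

```bash
python3 m.py; python3 - <<'E'
from h import *
d=grab('scene'); cv2.imwrite('pics/s4.png',cv2.resize(d['image'][80:320,180:440],None,fx=2.4,fy=2.4))
E
```

```text
scene 2296 ((-0.29042816162109375, -1.083648681640625), (152.685546875, 93.85814666748047), 89.54299926757812) [[-47.79999923706055, -77.0], [46.0, -77.80000305175781], [47.20000076293945, 74.9000015258789], [-46.599998474121094, 75.5999984741211]] 34.49788076627567
top 2347 ((2.3987884521484375, -0.46338653564453125), (151.8242950439453, 92.385986328125), 89.4211654663086) [[-44.599998474121094, -75.9000015258789], [47.79999923706055, -76.80000305175781], [49.400001525878906, 75.0], [-43.0, 75.9000015258789]] 34.94222170097616
9.675 tcp tape 0.24475436071605117 -166.01874523491347 [ 455.41866577 -220.81070894  167.6687111 ]
```

View pics/s4.png

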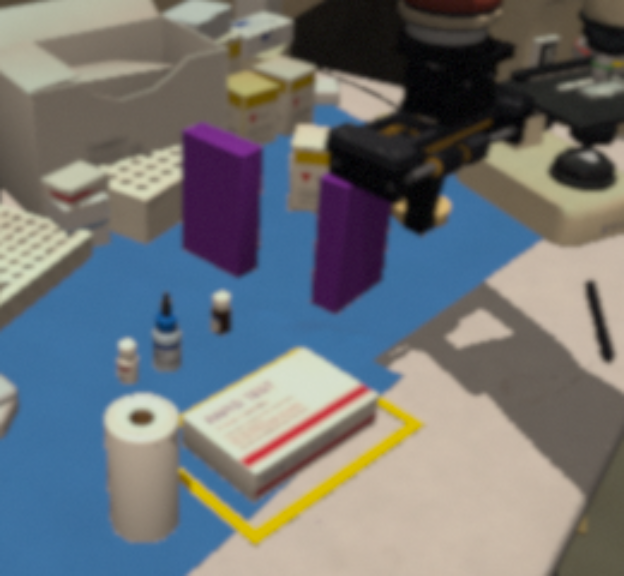

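The box lies flat, centred in the tape. The bystanders haven't moved and the hand is clear.

```bash
python3 -c "
from h import *
print(ctrl.finish_job())"
```

```text
the job is handed in; nothing more can be done
None
```

The test-kit box toppled into the taped rectangle and was nudged to within about 2 mm of its centre, all corners inside the tape; the bystanders look unmoved, the hand is clear, and the job is handed in (no verdict was returned).

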